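Open the lock box with its key and hold the key turned

ROBOT

A 6-joint arm with a two-finger parallel gripper is mounted at the origin on a cart in front of the work surface, level with it; the furniture and walls round the work are solid. World frame = base frame: x ahead of the robot, y to its left, z up, the work surface at z = 0. Lengths are in m, angles in degrees, forces in N, time in s.
With the tool pointing down it reaches from about 0.4 to 0.825 m from the base axis. Payload 7 kg.
Tool frame: the origin (TCP) lies where the fingers leave the gripper's body, on its centre line; the fingertips stand 66 mm ahead of it and the grasp point (between the pads) lies 47 mm ahead of it; z points along the fingers, y is the direction in which the jaws open and shut (so a half turn about z gives the same grasp; the last joint's range is limited). The gripper opens to 88 mm and grips with 3 to 60 N. Pads are 19 mm wide; open, the fingers measure 130 mm over their backs; the gripper's body (78 mm by 193 mm) begins 47 mm behind the grasp point.
Start: joints at [81.308, 20.546, 0.682, 0, -70.136, -16.507], TCP at [0.287, 0.611, 0.292] pointing down, gripper open.
Joint ranges: [-176.03, 176.03], [-82.01, 121.73], [-58.28, 71.71], [-173.87, 95.51], [-174.79, -0.11], [-173.66, 173.66]. Speed limits (degrees/s): [136.94, 136.94, 172.46, 180, 180, 180].

INTERFACE

Orientations are given as [roll, pitch, yaw] about the fixed x, y, z axes, in that order (R = Rz(yaw) Ry(pitch) Rx(roll)).
In Python, from plant import get_obs, snapshot, close_job gives the robot as it stands.
- The arm moves only by the tool play_rows, never from a script. Its argument "series" is a list of rows, each a list of 5 numbers: the opening in per cent of the stroke, from 0 (shut) to 100 (fully open), then the shift along the tool's x, y, z in m, then the turn about the tool's z in degrees. In form: [[jaw, dx, dy, dz, spin], ...]. A call has 1 to 10 rows; each row is the pose to reach, as a shift and turn from the pose commanded when the call began, along the tool's axes at that moment; what a row does not reach only later rows make up. A row lasts 1/10 s, in which the tool goes at most 50 mm and 8.59 degrees, less where a joint would pass 70% of its speed; a pose out of reach is approached as far as the arm can. A call with a gripper value outside its range is refused whole. The fingers move at their own pace and stop on an object; the grip force is fixed at half the most. Time passes only in rows, so rows that repeat a pose let the fingers close. It gives the time, the measured TCP pose, the force and the opening at its end, in the units of the state.
- get_obs(): the state, without advancing time (a new reading comes with each control period).
- snapshot(name): name is "scene" or "side" or "wrist"; returns a dict with "frame" (420x560x3 uint8, red, green, blue), "z_map" (420x560 float32, m along the optical axis (not along the pixel's ray), 0 where there is no reading), "mtx" (3x3 intrinsics, pixels), "camera_from_world" (4x4, takes a point from world to camera coordinates); the wrist camera has in their place "tool_from_camera" (4x4, takes a point from camera to tool coordinates, whose origin is the TCP and whose axes are the flange's). Camera axes: x right, y up, looking along -z (the intrinsics and any distortion apply to the point x, -y, -z); pixel columns grow to the right and rows downward; lengths in m; the calibration is good to about 2 mm. A picture is of the moment at which its call begins: read the wrist's pose just before it.
- close_job(): hands the job in, once; it reports no verdict.
The state is a dict: "clock": time; "joint_pos": joint angles; "qvel": joint speeds; "tau": joint torques, N m; "tool_pos": TCP position; "orientation": TCP orientation; "force": force on the tool from outside, world axes, zero at the start; "moment": the same for the moment, N m; "opening": finger opening in m.
Only numpy, scipy, OpenCV 4.12 (cv2) and the standard library are available. Lean on these libraries where they do the work, as an engineer would, in place of code of your own. Each camera call takes 0.05 s, during which the arm holds its last target.

TASK

Take the key with the square bow out of the wooden stand and, with this key in the gripper, use its blade to sweep the sliding keyhole cover of the grey lock box fully open, then push the key fully home into the keyhole, past the sticky pins, and turn it clockwise (seen from above) as far as it goes, about a quarter turn. Finish still gripping the key and holding it turned against the lock's spring, so that the lid stays ajar. Leave the key with the round bow in the stand, keep the fingers off the keyhole cover, and do not disturb the other things.

Things in the scene. Friction and masses are not known exactly. Their poses are not given: they have to be found in the camera images.
- key: The key to use: steel, upright, 100 mm long, SQUARE bow. Origin at the blade's tip (lowest point), z up along the shank, x thickness, y width; same after a half turn about z. Blade z 0-23 mm, 22 mm (y) by 6 mm (x), rounded nose; round 6 mm shank z 23-55; flat bow z 55-100, 40 mm (y) by 10 mm (x). About 60 g. Starts in either slot of the stand, axes as the stand's.
- key_tip (a point): The tip of the key's blade (same point as the key's origin).
- key_bow (a point): Grasp point in the key's bow, 82 mm above the tip on its axis: pinch across the 10 mm thickness (key x) from above. Draw it out of the stand straight up, then towards the robot. Beware of the wall cupboard, 0.52 m above the worktop beyond x = 0.62 m for y from -0.2 to +0.26 m: carry the key low, on the robot's side of it.
- round_key: The other key, to be left in the stand: same blade, shank and thickness (10 mm), but a ROUND disc bow of 45 mm diameter with a flat 34 mm shoulder under it. Origin at the tip of its blade, axes as for the key.
- keystand: Fixed wooden key stand 50 x 140 x 70 mm (x, y, z), origin at the centre of its underside. Two slots 8 mm (x) by 24 mm (y), 60 mm deep, at y = -35 and +35 mm; the keys hang in them with the bow resting on the top, the tip 15 mm and the top 115 mm above the worktop.
- lockbox: Fixed grey steel box, 100 x 200 x 70 mm (x, y, z), origin at the centre of its underside; front is -x. Left half (+y): lid, hinged at the far side, rises about 0.25 rad as the lock turns. Right half (-y): fixed lock console, top at 70 mm, keyhole at x +20, y -50 mm, and two guide rails (5 mm high) along x, 28 mm either side of the keyhole.
- keyhole (a point): Centre of the keyhole's mouth in the console's top; axes as the box. Slot 24 mm (y) by 8 mm (x), 3 mm chamfer, straight down through the fixed face (18 mm thick) into the plug. Fully home, the tip stands on the plug's floor 45 mm below this point; the key can turn only in the last 4 mm. Two sprung pins rub on the blade over the last 25 mm: push on with 5 to 15 N, with small twists if it sticks.
- plug (a joint): Turn of the lock's plug in rad: 0 at rest, grows clockwise seen from above up to a stop at 1.4 rad (80 degrees). The key turns about 0.1 rad in its slot before the plug follows. A spring (0.02 to 0.08 N m) turns the plug back when let go.
- cover_slide (a joint): Opening of the keyhole's sliding cover in m: 0 shut, stop at 0.032 fully open; slides along the box's -x (to its front), with about 1.2 N of friction, and stays where it is left. It may start up to 6 mm open, the keyhole still covered.
- cover: The sliding cover: 3 mm steel plate, 32 mm (x) by 50 mm (y), top face 4 mm above the console, with an upright lip 5 mm thick, reaching 16 mm above the console, along its front (-x) edge. Origin on the console's top, at the keyhole when shut; axes as the box. Push the lip to -x with the flat of the key's blade standing just above the plate.
- cover_lip (a point): Middle of the lip's inner (+x, towards the keyhole) face at the lip's top edge; with the cover shut it lies 15 mm to the box's -x of the keyhole.
- mug: Bystander: white mug, 80 mm, upright, origin at its foot.
- lemon: Bystander: lemon, 78 mm long, origin at its underside as built.
- garlic: Bystander: garlic bulb, 60 mm, origin at its underside.
- glass: Bystander: clear pale blue tumbler, 86 mm wide, 97 mm high, origin at its foot.
- onion: Bystander: onion, 75 mm, origin at its underside.
Mind the look-alikes: they are no part of the job. Leave any turquoise look-alike of the key alone.

How it is judged (in metres and radians):
On the way, in this order (a step that is already met when the one before it is completed fails the run):
1. the key with the square bow is held in the gripper, drawn clear of the stand, the keyhole still covered (contact force between the fingers and key above 2 N and height (world z) of key_tip above 0.073 m and value of joint cover_slide below 0.02 m), for 0.2 s.
2. the cover is swept open with the held key (contact force between the fingers and key above 2 N and value of joint cover_slide above 0.026 m), for 0.2 s.
3. the key is fully home in the keyhole, not yet turned (z of key_tip in the frame of lockbox below 0.03 m and horizontal distance between key_tip and keyhole below 0.005 m and angle between key's own z axis and vertical below 0.12 rad and contact force between the fingers and key above 2 N and value of joint plug below 0.5 rad), for 0.1 s.
4. the key has turned the lock a quarter turn (value of joint plug above 1.2 rad), for 0.2 s.
At the end, for the whole second after the job is handed in: The fingers still grip the key (over 2 N); it stands upright (within 0.12 rad) in the keyhole, within 5 mm of its centre and at least 40 of 45 mm deep; the plug is held turned by over 1.15 rad; the cover is open by over 22 mm; the key is still (under 5 cm/s) (z of key_tip in the frame of lockbox below 0.03 m and horizontal distance between key_tip and keyhole below 0.005 m and angle between key's own z axis and vertical below 0.12 rad and contact force between the fingers and key above 2 N and value of joint plug above 1.15 rad and value of joint cover_slide above 0.022 m and linear speed of key below 0.05 m/s); the arm keeps its last pose, push and grip.
It fails at once if the fingers touch the keyhole cover (contact force between the fingers and cover above 1 N).
It fails at once if the other key is moved from its slot (distance of round_key from where it was at the start of the episode above 0.015 m).
It fails at once if a bystander is displaced by more than 3 cm (distance of any of mug, lemon, garlic, glass, onion from where it was at the start of the episode above 0.03 m).
It also fails if it takes over 61 s, if anything falls off the work surface, if the arm or the gripper's body presses on something with over 40 N, if the wrist force passes 120 N, or if a joint passes its speed limit or range.

## Working session

There is one attempt and no reset: what is moved stays moved. The work goes in short steps, Python scripts to look and compute and a tool call to move; the robot and the scene stay as the last step left them, time stands still between calls to the robot, and variables do not carry over. Pictures are saved under pics/ and viewed, and the job is handed in when it is done.

Besides the shell and the picture viewer there is one more tool, called after "Call:" as name(argument=value, ...), one argument or row to a line, values as JSON. play_rows: Moves the arm, as the interface text tells. Its arguments: {"type":"object","properties":{"series":{"type":"array"}},"required":["series"]}

```bash
ls; mkdir -p pics
cat > h.py <<'E'
import numpy as np,cv2
from plant import get_obs,snapshot,close_job
from scipy.spatial.transform import Rotation as R
def snap(n):
    o=get_obs(); s=snapshot(n)
    if n=='wrist':
        T=np.eye(4);T[:3,:3]=R.from_euler('xyz',o['orientation'],degrees=True).as_matrix();T[:3,3]=o['tool_pos']
        s['wfc']=T@s['tool_from_camera']
    else: s['wfc']=np.linalg.inv(s['camera_from_world'])
    return s
def save(s,name): cv2.imwrite('pics/'+name,s['frame'][:,:,::-1])
def pt(s,u,v,d=None):
    d=s['z_map'][int(v),int(u)] if d is None else d
    K=s['mtx'];x=(u-K[0,2])/K[0,0]*d;y=(v-K[1,2])/K[1,1]*d
    return (s['wfc']@[x,-y,-d,1])[:3]
def onz(s,u,v,z):
    a=s['wfc'][:3,3];b=pt(s,u,v,1.0);t=(z-a[2])/(b[2]-a[2]);return a+t*(b-a)
def cloud(s):
    v,u=np.indices(s['z_map'].shape);d=s['z_map'];K=s['mtx']
    P=np.stack([(u-K[0,2])/K[0,0]*d,-(v-K[1,2])/K[1,1]*d,-d,np.ones_like(d)],-1)
    W=P@s['wfc'].T; W=W[...,:3]; W[d==0]=np.nan; return W
def proj(s,P):
    p=np.linalg.inv(s['wfc'])@np.append(P,1);K=s['mtx'];return K[0,0]*p[0]/-p[2]+K[0,2],K[1,1]*-p[1]/-p[2]+K[1,2]
E
python3 - <<'E'
from h import *
print(get_obs())
for n in('scene','side','wrist'):
    s=snap(n);save(s,n+'0.png');print(n,s['mtx'],s['wfc'],[k for k in s],s['z_map'].min(),s['z_map'].max())
E
```

```text
pics
{'clock': 0.0, 'joint_pos': array([ 8.13059276e+01,  2.05917312e+01,  6.32757709e-01, -2.08633043e-02,
       -7.01344367e+01, -1.65051535e+01]), 'qvel': array([-0.04261096,  0.16105526,  0.08477073,  0.01067002,  0.01489148,
        0.00750598]), 'tau': array([ 1.22465586e-03, -5.82714951e+01,  2.93045801e+01,  6.99667364e+00,
        6.97305237e-03, -1.60160885e-04]), 'tool_pos': array([0.28726096, 0.61040021, 0.29120919]), 'orientation': array([ 1.79904866e+02, -7.73616574e-03, -2.52063251e+01]), 'force': array([ 1.37642234, -0.7861709 ,  0.02068533]), 'moment': array([-0.02819106, -0.02312899, -0.02172525]), 'opening': 0.08711487356877937}
scene [[410.89783769   0.         277.88943424]
 [  0.         410.89783769 208.05464392]
 [  0.           0.           1.        ]] [[-0.52076841  0.51042433 -0.68430057 -0.06947849]
 [-0.85355809 -0.32582666  0.40654099  0.45037704]
 [-0.01545496  0.79580399  0.60535705  0.690601  ]
 [ 0.          0.          0.          1.        ]] ['frame', 'z_map', 'mtx', 'camera_from_world', 'wfc'] 0.0 1.6171787
side [[410.75374115   0.         280.45645466]
 [  0.         410.75374115 212.63858211]
 [  0.           0.           1.        ]] [[-0.94487666  0.16770586 -0.28121673  0.31129944]
 [-0.32711213 -0.5211221   0.78830794  0.91612197]
 [-0.01434439  0.83684317  0.54725473  0.6718083 ]
 [ 0.          0.          0.          1.        ]] ['frame', 'z_map', 'mtx', 'camera_from_world', 'wfc'] 0.0 1.8319128
wrist [[330.9941974    0.         280.51942343]
 [  0.         330.9941974  203.68923333]
 [  0.           0.           1.        ]] [[-0.42556405  0.86638632  0.26128525  0.35877477]
 [-0.90492706 -0.40791727 -0.12128691  0.5778482 ]
 [ 0.00150144 -0.28805944  0.95761135  0.38350498]
 [ 0.          0.          0.          1.        ]] ['frame', 'z_map', 'mtx', 'tool_from_camera', 'wfc'] 0.0 1.5714297
```

View pics/scene0.png

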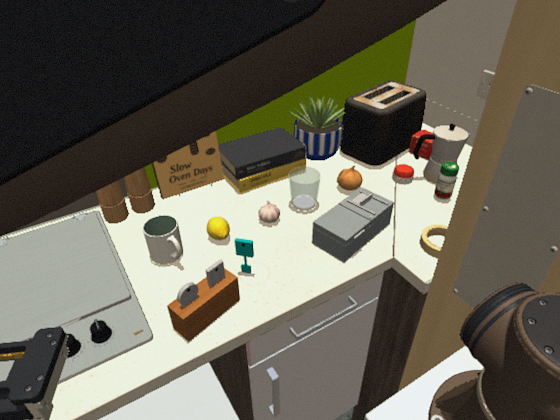

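View pics/side0.png

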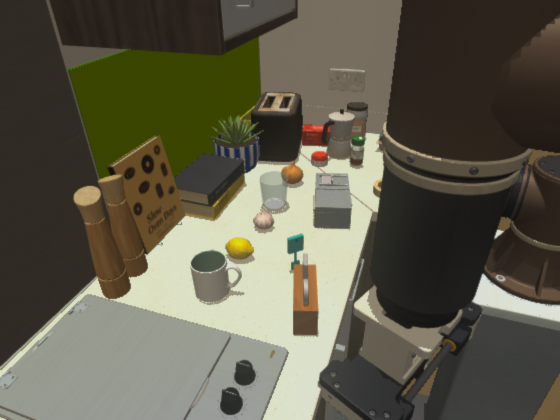

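View pics/wrist0.png

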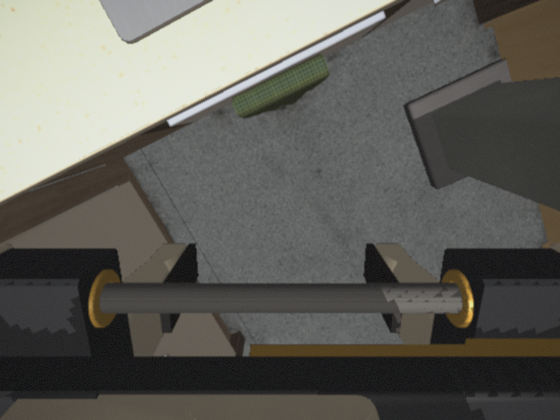

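Run:
```python
from h import *
s=snap('scene');f=s['frame'][:,:,::-1]
cv2.imwrite('pics/c1.png',cv2.resize(f[230:345,150:270],None,fx=5,fy=5,interpolation=cv2.INTER_CUBIC))
cv2.imwrite('pics/c2.png',cv2.resize(f[180:265,300:405],None,fx=7,fy=7,interpolation=cv2.INTER_CUBIC))
W=cloud(s)
def top(sub,zl,zh,n):
    r=W[sub].reshape(-1,3);m=(r[:,2]>zl)&(r[:,2]<zh);q=r[m]
    b=cv2.boxPoints(cv2.minAreaRect((q[:,:2]*1000).astype(np.float32)));print(n,m.sum(),q.mean(0),cv2.minAreaRect((q[:,:2]*1000).astype(np.float32)),b.tolist())
hsv=cv2.cvtColor(f,cv2.COLOR_BGR2HSV)
wood=(hsv[...,0]<15)&(hsv[...,1]>140)
reg=np.zeros(wood.shape,bool);reg[255:345,160:245]=1
np.set_printoptions(precision=4,suppress=True)
top(wood&reg,.064,.076,'stand')
reg2=np.zeros(wood.shape,bool);reg2[250:310,170:235]=1
top(reg2,.078,.12,'keys')
reg=np.zeros(wood.shape,bool);reg[180:265,305:400]=1
top(reg,.064,.0725,'box')
for u,v in[(186,293),(215,273),(340,225),(360,205),(375,200),(330,240)]:print(u,v,pt(s,u,v))
```

```text
stand 908 [0.4715 0.3061 0.0685] ((480.7234802246094, 299.5553894042969), (51.651363372802734, 141.33062744140625), 16.784351348876953) [[435.59197998046875, 359.7525634765625], [476.404052734375, 224.44284057617188], [525.85498046875, 239.35821533203125], [485.04290771484375, 374.6679382324219]]
keys 612 [0.4777 0.3022 0.0991] ((481.0671691894531, 301.0504455566406), (13.024248123168945, 112.74417114257812), 17.723648071289062) [[457.7030029296875, 352.7644348144531], [492.0252685546875, 245.3715362548828], [504.43133544921875, 249.33645629882812], [470.10906982421875, 356.7293701171875]]
box 1998 [ 0.517  -0.1066  0.0684] ((575.762451171875, -104.5533447265625), (213.553466796875, 205.86376953125), 14.288318634033203) [[446.885009765625, -31.158203125], [497.6925048828125, -230.65380859375], [704.639892578125, -177.948486328125], [653.8323974609375, 21.547119140625]]
186 293 [0.466  0.3362 0.1003]
215 273 [0.4867 0.2677 0.0974]
340 225 [ 0.5003 -0.0586  0.0663]
360 205 [ 0.526  -0.1405  0.0762]
375 200 [ 0.5299 -0.1946  0.0679]
330 240 [ 0.4899 -0.0228  0.0436]
```

Run:
```python
import plant;print(plant.get_obs()['clock'])
```

```text
0.2
```

View pics/c1.png

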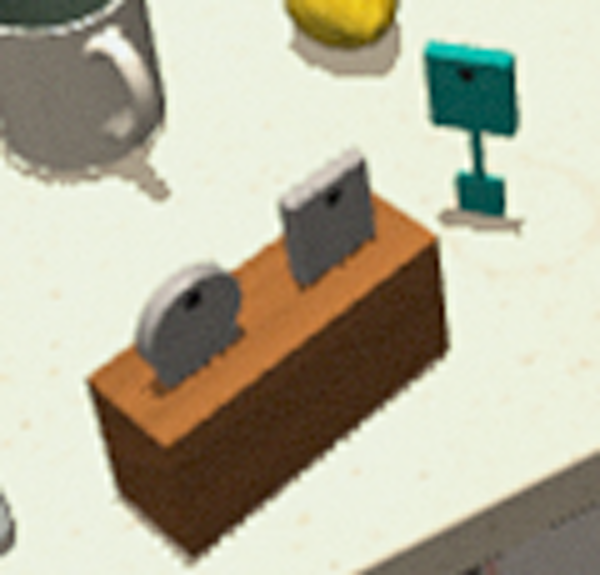

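View pics/c2.png

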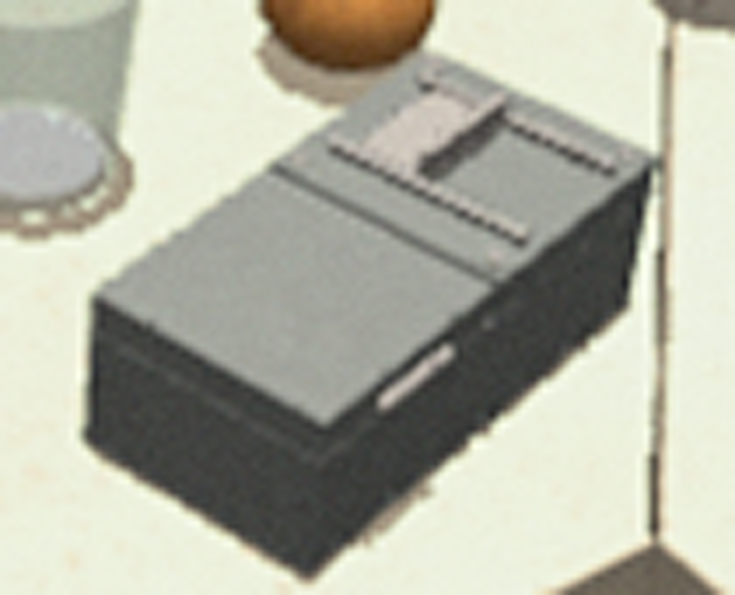

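```bash
cat >> h.py <<'E'
def rel(pos,yaw):
    o=get_obs();Rm=R.from_euler('xyz',o['orientation'],degrees=True).as_matrix()
    d=Rm.T@(np.array(pos)-o['tool_pos']); s=(o['orientation'][2]-yaw+180)%360-180
    print('rel',d.round(4),'spin',round(s,2),'at',o['tool_pos'].round(4),o['orientation'].round(2),'F',o['force'].round(1),'M',o['moment'].round(2),'open',round(o['opening'],4),'t',o['clock'])
E
python3 - <<'E'
from h import *
rel([.491,.266,.29],-73)
E
```

```text
rel [0.331  0.225  0.0018] spin 47.8 at [0.2873 0.6105 0.2916] [ 1.7994e+02 -1.0000e-02 -2.5200e+01] F [-0.  -0.5 -0.1] M [-0.02  0.03  0.03] open 0.0875 t 0.2
```

Call:
play_rows(
  series=[
    [100,0.033,0.022,0,8],
    [100,0.073,0.05,0,16],
    [100,0.11,0.075,0,24],
    [100,0.15,0.1,0,32],
    [100,0.19,0.13,0,40],
    [100,0.23,0.156,0,47.8],
    [100,0.27,0.184,0,47.8],
    [100,0.305,0.21,0,47.8],
    [100,0.331,0.225,0,47.8],
    [100,0.331,0.225,0,47.8],
  ],
)

```text
clock: 1.2
tool_pos: [0.4924, 0.2633, 0.2922]
orientation: [180.0, -0.0, -73.2]
force: [0.7, 0.4, 0.7]
opening: 0.0882
```

Run:
```python
from h import *
rel([.491,.266,.29],-73)
s=snap('wrist');save(s,'w1.png')
```

```text
rel [-0.003   0.0005  0.0022] spin -0.2 at [0.4924 0.2633 0.2922] [ 1.7999e+02 -2.0000e-02 -7.3200e+01] F [0.7 0.4 0.7] M [ 0.08 -0.01  0.01] open 0.0882 t 1.2
```

View pics/w1.png

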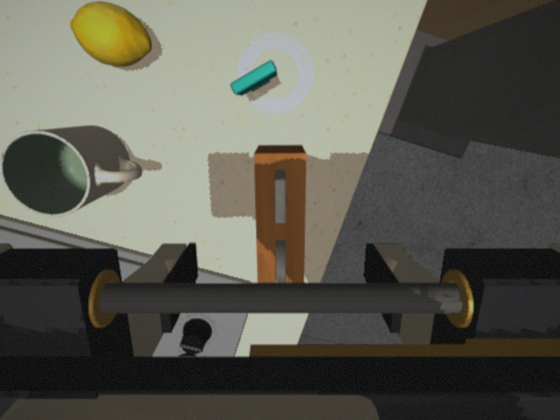

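Run:
```python
from h import *
np.set_printoptions(precision=4,suppress=True)
s=snap('wrist');f=s['frame'][:,:,::-1]
cv2.imwrite('pics/c3.png',cv2.resize(f[140:290,220:340],None,fx=4,fy=4,interpolation=cv2.INTER_CUBIC))
W=cloud(s)
reg=np.zeros(W.shape[:2],bool);reg[150:232,250:312]=1
m=reg&(W[...,2]>.1);q=W[m];r=cv2.minAreaRect((q[:,:2]*1000).astype(np.float32));print(m.sum(),q.mean(0),r,np.percentile(q[:,2],[5,50,95]))
v,u=np.where(m);print(u.min(),u.max(),v.min(),v.max())
# rays onto z=.115 from image rect of mask
r=cv2.minAreaRect(np.stack([u,v],1).astype(np.float32));b=cv2.boxPoints(r);print(r);P=np.array([onz(s,*p,.115) for p in b]);print(P,P.mean(0))
hsv=cv2.cvtColor(f,cv2.COLOR_BGR2HSV)
m=(W[...,2]>.06)&(W[...,2]<.076);m[:145]=0;m[245:]=0;m[:,:245]=0;m[:,315:]=0
r=cv2.minAreaRect((W[m][:,:2]*1000).astype(np.float32));print('stand',r,W[m].mean(0))
```

```text
569 [0.494  0.2632 0.1138] ((493.5416259765625, 264.9087219238281), (9.599932670593262, 40.344913482666016), 16.798675537109375) [0.1115 0.1142 0.1154]
274 285 173 221
((279.5, 197.0), (48.0, 11.0), 90.0)
[[0.5045 0.2441 0.115 ]
 [0.4958 0.2415 0.115 ]
 [0.4835 0.2818 0.115 ]
 [0.4925 0.2845 0.115 ]] [0.4941 0.263  0.115 ]
stand ((489.7050476074219, 277.1618957519531), (50.020084381103516, 96.11544799804688), 17.05891227722168) [0.4905 0.2745 0.0695]
```

View pics/c3.png

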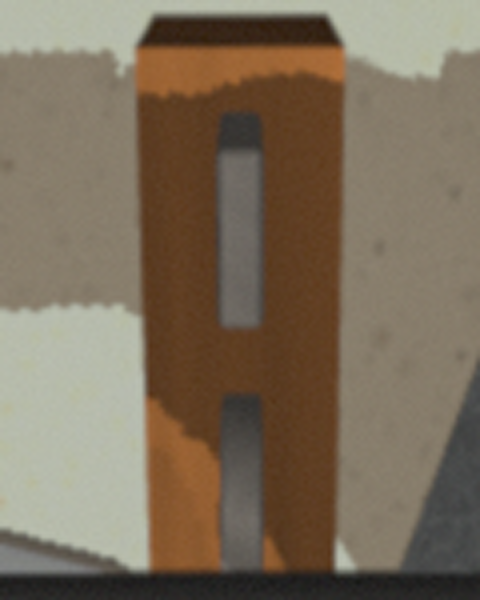

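Run:
```python
from h import *
rel([.4935,.265,.145],-73.1)
```

```text
rel [ 0.0012 -0.0019  0.1471] spin -0.01 at [0.4913 0.2656 0.2921] [ 1.7999e+02  1.0000e-02 -7.3110e+01] F [-0.4  0.4 -0.1] M [ 0.08 -0.05  0.01] open 0.0878 t 1.3
```

Call:
play_rows(
  series=[
    [45,0.001,-0.002,0.03,0],
    [45,0.001,-0.002,0.065,0],
    [45,0.001,-0.002,0.095,0],
    [45,0.001,-0.002,0.115,0],
    [45,0.001,-0.002,0.13,0],
    [45,0.001,-0.002,0.14,0],
    [45,0.001,-0.002,0.147,0],
    [45,0.001,-0.002,0.147,0],
    [45,0.001,-0.002,0.147,0],
  ],
)

```text
clock: 2.2
tool_pos: [0.4935, 0.2663, 0.1457]
orientation: [-180.0, 0.0, -73.0]
force: [0.3, -0.5, -0.4]
opening: 0.0396
```

Run:
```python
from h import *
rel([.4935,.265,.145],-73.1)
s=snap('wrist');save(s,'w2.png')
```

```text
rel [0.0013 0.0004 0.0007] spin 0.12 at [0.4935 0.2663 0.1457] [-1.7996e+02  1.0000e-02 -7.2980e+01] F [ 0.3 -0.5 -0.4] M [ 0.09 -0.02  0.  ] open 0.0396 t 2.2
```

View pics/w2.png

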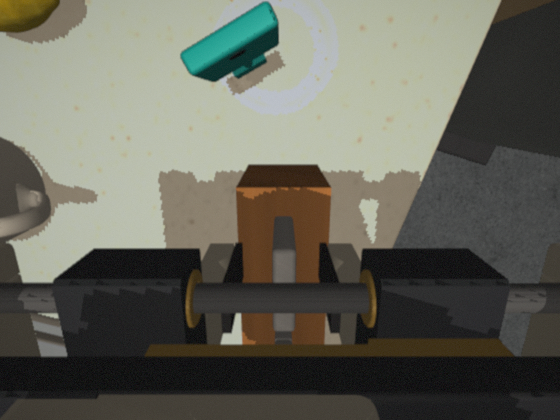

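Call:
play_rows(
  series=[
    [20,0,0,0,0],
    [10,0,0,0,0],
    [0,0,0,0,0],
    [0,0,0,0,0],
    [0,0,0,0,0],
    [0,0,0,0,0],
  ],
)

```text
clock: 2.85
tool_pos: [0.4933, 0.2658, 0.1453]
orientation: [-180.0, -0.0, -73.0]
force: [-0.8, -0.4, 1.3]
opening: 0.0097
```

Call:
play_rows(
  series=[
    [0,0,0,-0.01,0],
    [0,0,0,-0.025,0],
    [0,0,0,-0.04,0],
    [0,0,0,-0.055,0],
    [0,0,0,-0.07,0],
    [0,0,0,-0.085,0],
    [0,0,0,-0.1,0],
    [0,0,0,-0.1,0],
    [0,0,0,-0.1,0],
  ],
)

```text
clock: 3.75
tool_pos: [0.4932, 0.2659, 0.2454]
orientation: [-180.0, 0.0, -73.0]
force: [-0.4, -0.1, -1.1]
opening: 0.0098
```

Run:
```python
from h import *
rel([.47,-.02,.27],-73)
s=snap('wrist');save(s,'w3.png');s=snap('side');save(s,'s3.png')
s=snap('scene');save(s,'sc3.png')
```

```text
rel [ 0.2666  0.1057 -0.0248] spin -0.01 at [0.4932 0.2659 0.2454] [-1.7997e+02  4.0000e-02 -7.3010e+01] F [-0.4 -0.1 -1.1] M [ 0.01 -0.    0.02] open 0.0098 t 3.75
```

View pics/w3.png

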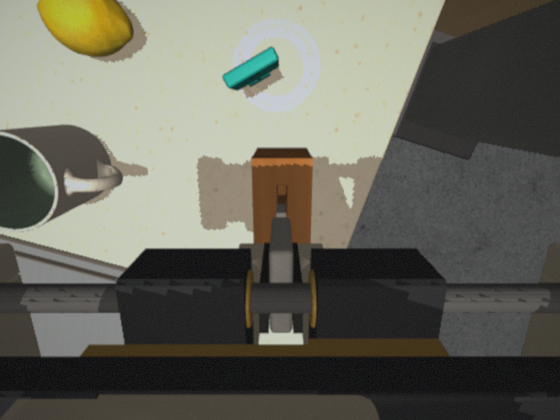

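View pics/sc3.png

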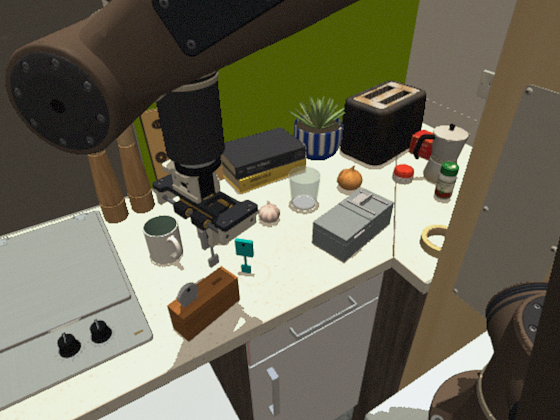

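Call:
play_rows(
  series=[
    [0,0.0,0.0,-0.03,0],
    [0,0.03,0.01,-0.04,0],
    [0,0.06,0.02,-0.04,0],
    [0,0.1,0.03,-0.04,0],
    [0,0.14,0.04,-0.04,0],
    [0,0.18,0.05,-0.04,0],
    [0,0.21,0.06,-0.04,0],
    [0,0.235,0.063,-0.04,0],
    [0,0.235,0.063,-0.04,0],
    [0,0.235,0.063,-0.04,0],
  ],
)

```text
clock: 4.9
tool_pos: [0.5016, 0.0222, 0.2846]
orientation: [179.9, 0.0, -73.1]
force: [-0.7, 0.6, -0.4]
opening: 0.0098
```

Run:
```python
from h import *
rel([.47,-.02,.27],-73)
s=snap('wrist');save(s,'w4.png')
```

```text
rel [0.0312 0.0425 0.0146] spin -0.09 at [0.5016 0.0222 0.2846] [179.95   0.   -73.09] F [-0.7  0.6 -0.4] M [ 0.13 -0.04  0.01] open 0.0098 t 4.9
```

View pics/w4.png

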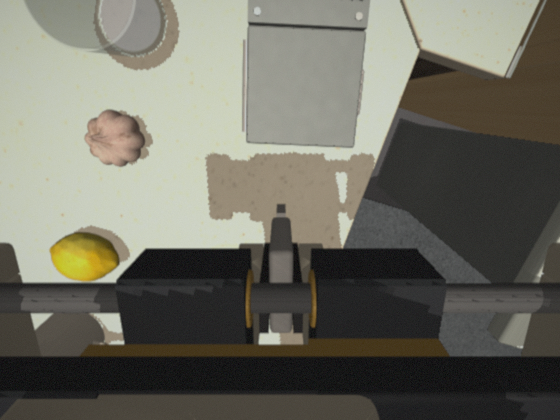

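Call:
play_rows(
  series=[
    [0,0.03,0.0,0,0],
    [0,0.06,0.0,0,0],
    [0,0.085,0.0,0,0],
    [0,0.085,0,0,0],
    [0,0.085,0,0,0],
  ],
)

```text
clock: 5.45
tool_pos: [0.5267, -0.0581, 0.2847]
orientation: [180.0, 0.0, -73.0]
force: [0.2, 0.3, -0.8]
opening: 0.0099
```

Run:
```python
from h import *
rel([.47,-.02,.27],-73)
s=snap('wrist');save(s,'w5.png');np.savez('w5.npz',**s)
cv2.imwrite('pics/c5.png',cv2.resize(s['frame'][20:220,210:390,::-1],None,fx=3,fy=3,interpolation=cv2.INTER_CUBIC))
```

```text
rel [-0.053   0.043   0.0147] spin -0.01 at [ 0.5267 -0.0581  0.2847] [ 1.7995e+02  1.0000e-02 -7.3010e+01] F [ 0.2  0.3 -0.8] M [ 0.03 -0.01  0.06] open 0.0099 t 5.45
```

View pics/w5.png

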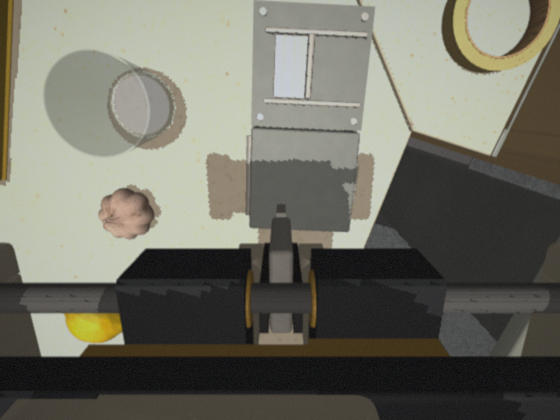

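View pics/c5.png

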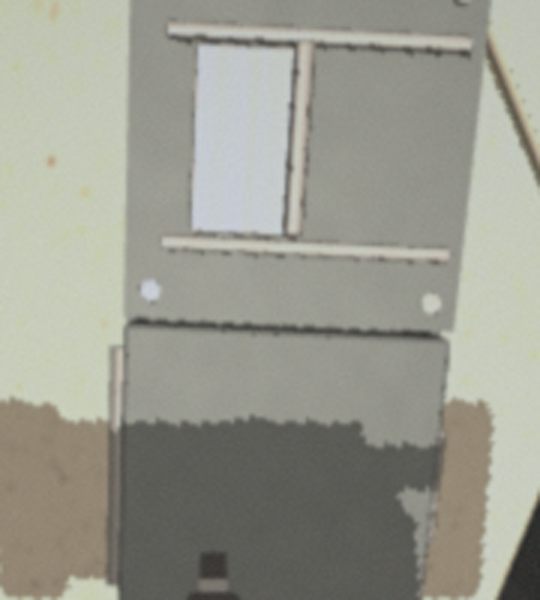

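```bash
cat > box.py <<'E'
from h import *
np.set_printoptions(precision=4,suppress=True)
class D(dict):pass
s=dict(np.load('w5.npz'));W=cloud(s)
m=(abs(W[...,2]-.071)<.009);m[:,:235]=0;m[:,385:]=0;m[240:]=0
mm=m.astype(np.uint8);n,l,st,c=cv2.connectedComponentsWithStats(mm);k=1+st[1:,4].argmax();mm=(l==k)
print(st[k]);q=W[mm];print(q.mean(0),np.percentile(q[:,2],[5,50,95]))
print('depth rect',cv2.minAreaRect((q[:,:2]*1000).astype(np.float32)))
# colour-free: mask boundary pixels -> rays to z=.07
v,u=np.where(mm)
rows=range(12,225,6)
L=[];Rr=[]
for r in rows:
    uu=np.where(mm[r])[0]
    if len(uu)<60: continue
    L.append(onz(s,uu.min()-.5,r,.07)[:2]);Rr.append(onz(s,uu.max()+.5,r,.07)[:2])
for n,A in(('back',L),('front',Rr)):
    A=np.array(A);vx,vy,x0,y0=cv2.fitLine((A*1000).astype(np.float32),cv2.DIST_HUBER,0,.01,.01).ravel()
    a=np.degrees(np.arctan2(-vx,vy));a=(a+90)%180-90
    res=(A*1000-[x0,y0])@[-vy,vx]
    print(n,'yaw',a,'pt',x0,y0,'res',res.std())
def P(cu,cv,z): return onz(s,cu/3+210-.33,cv/3+20-.33,z)[:2]*1000
for n,cu,cv,z in[('seamL',130,320,.07),('seamR',448,334,.07),('railtop L',168,29,.075),('railtop R',470,44,.075),('railbot L',163,243,.075),('railbot R',448,256,.075),('lip top in',296,45,.086),('lip top in low',289,233,.086),('plate TL',198,44,.074),('plate BL',191,232,.074),('lip front base t',313,45,.086),('lip fr b',302,235,.086)]:
    print(n,P(cu,cv,z))
E
python3 box.py
```

```text
[  251     0   124   131 14030]
[ 0.5355 -0.1703  0.0706] [0.0685 0.0699 0.0745]
depth rect ((534.5708618164062, -168.2050018310547), (100.45364379882812, 100.41386413574219), 14.408753395080566)
back yaw 14.415436 pt 584.36786 -160.44377 res 4.900462098180912
front yaw 14.303986 pt 488.89963 -190.25806 res 0.30197765082752426
seamL [ 568.3052 -106.5814]
seamR [ 475.1245 -130.7489]
railtop L [ 579.0229 -184.9858]
railtop R [ 498.5317 -205.7213]
railbot L [ 564.7302 -130.8088]
railbot R [ 484.3173 -151.6186]
lip top in [ 544.4547 -189.325 ]
lip top in low [ 531.3405 -143.701 ]
plate TL [ 570.1555 -183.9999]
plate BL [ 557.8538 -136.1102]
lip front base t [ 540.1442 -190.6437]
lip fr b [ 527.7041 -144.2573]
```

Run:
```python
from h import *
rel([.5484,-.1645,.235],-75.6)
```

```text
rel [0.1084 0.0104 0.0498] spin 2.63 at [ 0.5266 -0.0578  0.2848] [ 1.7997e+02  1.0000e-02 -7.2970e+01] F [ 0.9 -1.1 -0.6] M [0.07 0.01 0.01] open 0.01 t 5.5
```

Call:
play_rows(
  series=[
    [0,0.03,0.003,0,1],
    [0,0.06,0.006,0.01,2.6],
    [0,0.09,0.01,0.02,2.6],
    [0,0.108,0.0104,0.03,2.6],
    [0,0.108,0.0104,0.042,2.6],
    [0,0.108,0.0104,0.05,2.6],
    [0,0.108,0.0104,0.05,2.6],
    [0,0.108,0.0104,0.05,2.6],
  ],
)

```text
clock: 6.3
tool_pos: [0.5484, -0.1639, 0.2355]
orientation: [-180.0, -0.0, -75.5]
force: [0.1, 0.4, -0.5]
opening: 0.0097
```

Run:
```python
from h import *
rel([.5484,-.1645,.2068],-75.6)
s=snap('wrist');save(s,'w6.png');np.savez('w6.npz',**s)
s=snap('scene');cv2.imwrite('pics/s6.png',cv2.resize(s['frame'][150:265,290:410,::-1],None,fx=5,fy=5,interpolation=cv2.INTER_CUBIC))
```

```text
rel [0.0006 0.0002 0.0287] spin 0.09 at [ 0.5484 -0.1639  0.2355] [-1.7999e+02 -1.0000e-02 -7.5510e+01] F [ 0.1  0.4 -0.5] M [ 0.04 -0.07  0.03] open 0.0097 t 6.3
```

View pics/w6.png

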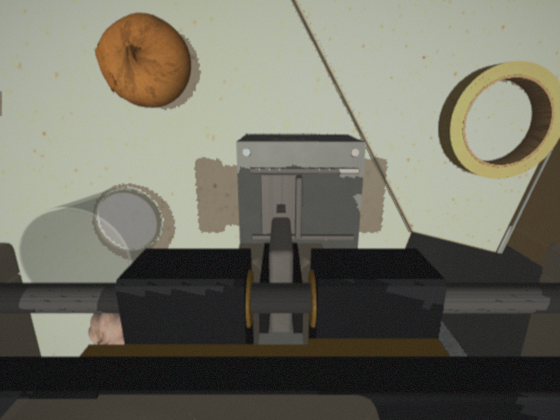

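View pics/s6.png

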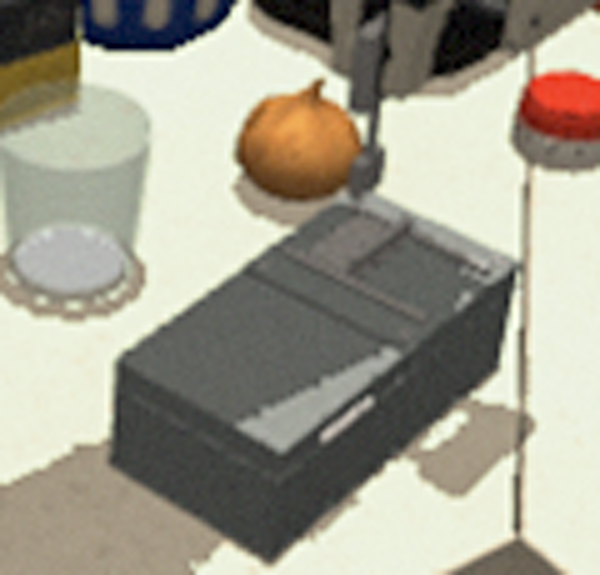

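Call:
play_rows(
  series=[
    [0,0.0005,0,0.01,0],
    [0,0.0005,0,0.018,0],
    [0,0.0005,0,0.024,0],
    [0,0.0005,0,0.0285,0],
    [0,0.0005,0,0.0285,0],
    [0,0.0005,0,0.0285,0],
  ],
)

```text
clock: 7.0
tool_pos: [0.5485, -0.1655, 0.2066]
orientation: [180.0, -0.0, -75.6]
force: [-0.2, 0.3, -0.3]
opening: 0.0097
```

Run:
```python
from h import *
rel([.5484,-.1645,.2068],-75.6)
s=snap('scene');cv2.imwrite('pics/s7.png',cv2.resize(s['frame'][150:265,290:410,::-1],None,fx=5,fy=5,interpolation=cv2.INTER_CUBIC))
s=snap('side');cv2.imwrite('pics/d7.png',cv2.resize(s['frame'][140:240,280:400,::-1],None,fx=5,fy=5,interpolation=cv2.INTER_CUBIC))
```

```text
rel [-0.001  -0.0002 -0.0002] spin -0.0 at [ 0.5485 -0.1655  0.2066] [ 1.7999e+02 -1.0000e-02 -7.5600e+01] F [-0.2  0.3 -0.3] M [-0.02 -0.04  0.02] open 0.0097 t 7.0
```

View pics/s7.png

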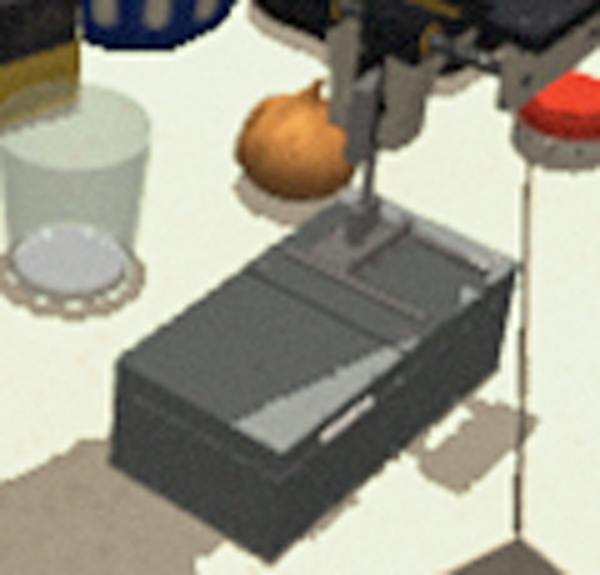

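View pics/d7.png

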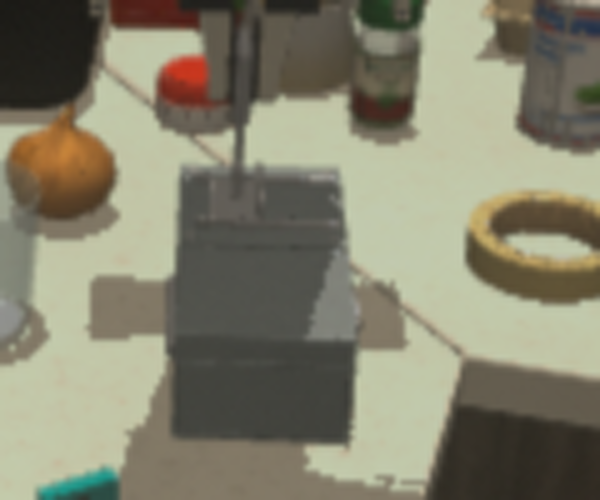

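Call:
play_rows(
  series=[
    [0,0,0.005,0,0],
    [0,0,0.009,0,0],
    [0,0,0.013,0,0],
    [0,0,0.017,0,0],
    [0,0,0.021,0,0],
    [0,0,0.025,0,0],
    [0,0,0.029,0,0],
    [0,0,0.033,0,0],
    [0,0,0.036,0,0],
    [0,0,0.036,0,0],
  ],
)

```text
clock: 8.1
tool_pos: [0.5129, -0.1745, 0.2066]
orientation: [180.0, 0.0, -75.6]
force: [-1.1, -0.3, -0.2]
opening: 0.0095
```

Call:
play_rows(
  series=[
    [0,0,0.001,0,0],
    [0,0,0.002,0,0],
    [0,0,0.002,0,0],
    [0,0,0.002,0,0],
  ],
)

```text
clock: 8.5
tool_pos: [0.5115, -0.1749, 0.2066]
orientation: [180.0, 0.0, -75.6]
force: [0.6, 0.7, -1.3]
opening: 0.0098
```

Run:
```python
from h import *
rel([.5484,-.1645,.2068],-75.6)
s=snap('wrist');save(s,'w8.png')
s=snap('scene');cv2.imwrite('pics/s8.png',cv2.resize(s['frame'][150:265,290:410,::-1],None,fx=5,fy=5,interpolation=cv2.INTER_CUBIC))
```

```text
rel [-0.0009 -0.0383 -0.0002] spin 0.0 at [ 0.5115 -0.1749  0.2066] [179.98   0.   -75.6 ] F [ 0.6  0.7 -1.3] M [ 0.18 -0.28  0.02] open 0.0098 t 8.5
```

View pics/w8.png

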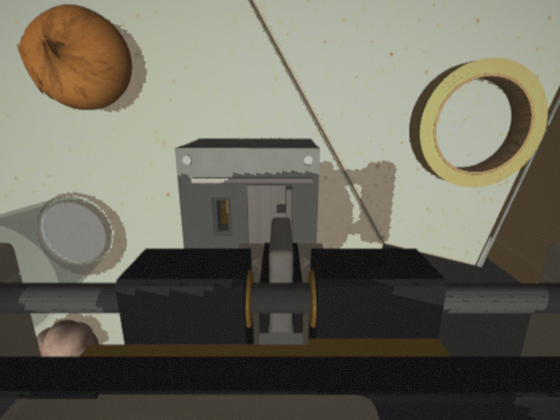

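View pics/s8.png

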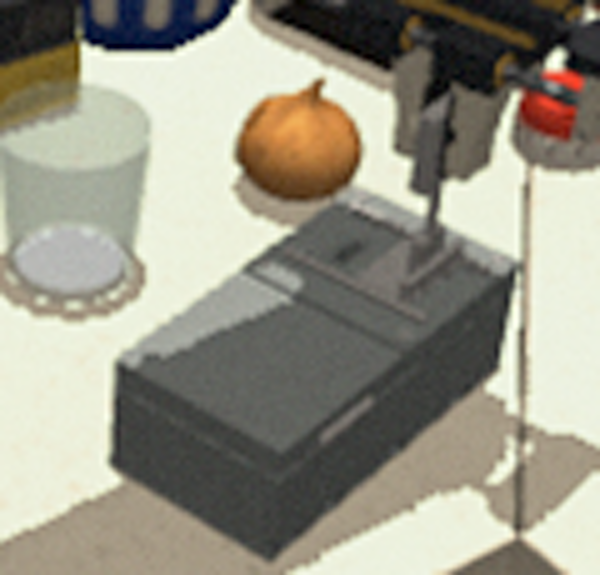

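Run:
```python
from h import *
np.set_printoptions(precision=4,suppress=True)
s=snap('wrist');np.savez('w9.npz',**s)
cv2.imwrite('pics/c9.png',cv2.resize(s['frame'][170:260,190:310,::-1],None,fx=6,fy=6,interpolation=cv2.INTER_CUBIC))
```

```text
(no output)
```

View pics/c9.png

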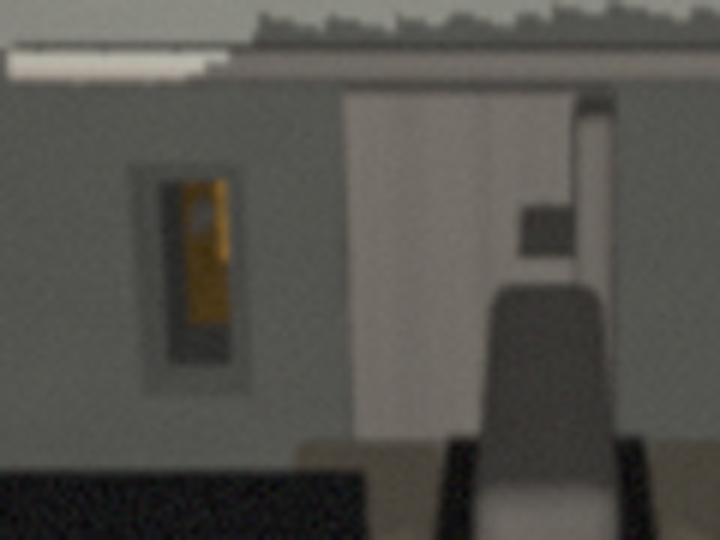

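Run:
```python
from h import *
np.set_printoptions(precision=4,suppress=True)
s=dict(np.load('w9.npz'))
T=[.5115,-.1749]
ax=np.array([.9686,.2487]);ay=np.array([-.2487,.9686])
def P(a,b,z):return onz(s,190+a/6-.42,170+b/6-.42,z)[:2]
C=np.array([P(130,165,.07),P(242,165,.07),P(250,393,.07),P(147,393,.07)]);kh=C.mean(0)
print('hole',kh,'size',[(C[i]-C[i-1])@ax for i in(1,3)],[(C[i]-C[i-1])@ay for i in(2,0)])
I=np.array([P(160,180,.067),P(230,180,.067),P(232,365,.067),P(168,365,.067)]);print('inner',I.mean(0),[(I[i]-I[i-1])@ax for i in(1,3)],[(I[i]-I[i-1])@ay for i in(2,0)])
for z in(.0765,.08,.085):
    b=P(546.5,207,z);print(z,b,'rel TCP box',(b-T)@ax,(b-T)@ay, 'wid',(P(573,207,z)-P(520,207,z))@ax)
print('kh rel TCP box',(kh-T)@ax,(kh-T)@ay)
```

```text
hole [ 0.5538 -0.1631] size [np.float64(-0.013395570550243971), np.float64(0.01275759988597745)] [np.float64(0.02931695304605079), np.float64(-0.02931668723888533)]
inner [ 0.5537 -0.1631] [np.float64(-0.00850122950396261), np.float64(0.0079960402307901)] [np.float64(0.024049489745280435), np.float64(-0.024049289486236435)]
0.0765 [ 0.5149 -0.1849] rel TCP box 0.0008257228537648765 -0.010531949454051889 wid -0.006198184681262197
0.08 [ 0.5152 -0.1859] rel TCP box 0.0008277773792018909 -0.011590545378250995 wid -0.006100598732268487
0.085 [ 0.5156 -0.1874] rel TCP box 0.0008307124155405436 -0.013102825269964024 wid -0.005961190233706091
kh rel TCP box 0.04392761803990025 0.0008598707956722442
```

Call:
play_rows(
  series=[
    [0,0,-0.005,-0.001,0],
    [0,0,-0.012,-0.004,0],
    [0,0,-0.02,-0.005,0],
    [0,-0.0004,-0.028,-0.005,0],
    [0,-0.0009,-0.035,-0.005,0],
    [0,-0.0009,-0.041,-0.005,0],
    [0,-0.0009,-0.0434,-0.005,0],
    [0,-0.0009,-0.0434,-0.005,0],
    [0,-0.0009,-0.0434,-0.005,0],
  ],
)

```text
clock: 9.55
tool_pos: [0.5532, -0.1632, 0.2115]
orientation: [180.0, 0.0, -75.6]
force: [-0.0, -0.3, -0.5]
opening: 0.0101
```

Run:
```python
from h import *
rel([.5538,-.1631,.1553],-75.6)
s=snap('wrist');np.savez('w10.npz',**s)
cv2.imwrite('pics/c10.png',cv2.resize(s['frame'][170:260,230:350,::-1],None,fx=6,fy=6,interpolation=cv2.INTER_CUBIC))
s=snap('scene');cv2.imwrite('pics/s10.png',cv2.resize(s['frame'][150:265,290:410,::-1],None,fx=5,fy=5,interpolation=cv2.INTER_CUBIC))
```

```text
rel [ 0.0001 -0.0007  0.0562] spin -0.0 at [ 0.5532 -0.1632  0.2115] [ 1.7998e+02  1.0000e-02 -7.5600e+01] F [-0.  -0.3 -0.5] M [ 0.05 -0.06  0.06] open 0.0101 t 9.55
```

View pics/c10.png

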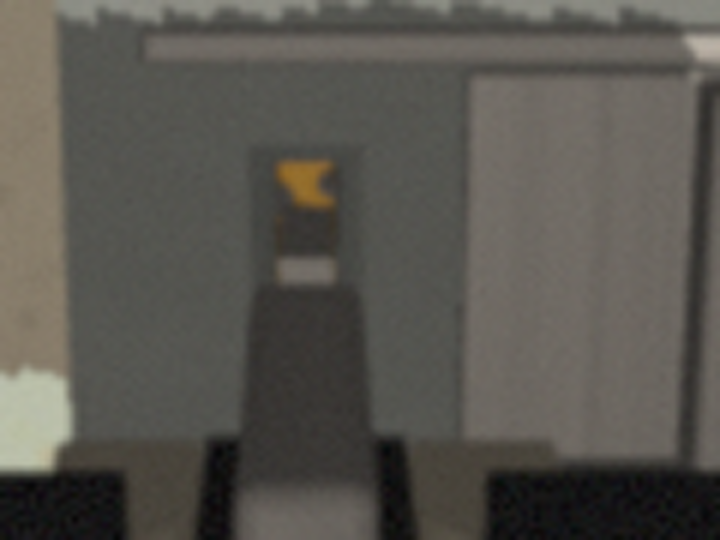

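View pics/s10.png

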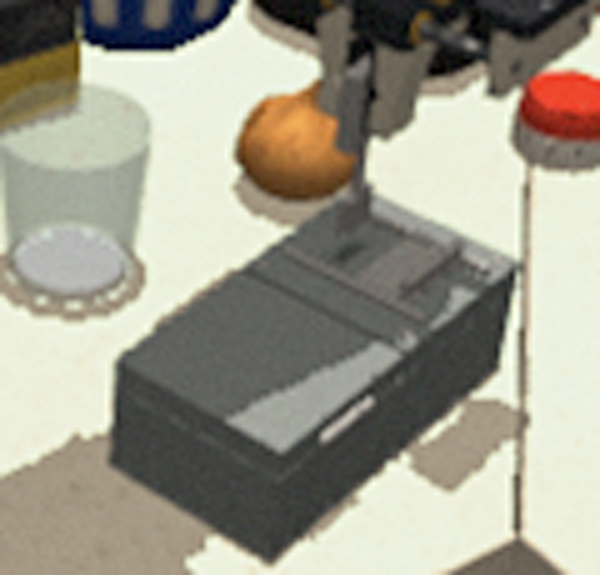

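Call:
play_rows(
  series=[
    [0,0,0,0.004,0],
    [0,0,0,0.008,0],
    [0,0,0,0.011,0],
    [0,0,0,0.014,0],
    [0,0,0,0.017,0],
    [0,0,0,0.02,0],
    [0,0,0,0.023,0],
    [0,0,0,0.026,0],
    [0,0,0,0.026,0],
  ],
)

```text
clock: 10.55
tool_pos: [0.5532, -0.1631, 0.1851]
orientation: [180.0, 0.0, -75.6]
force: [-0.6, 0.5, -0.6]
opening: 0.0099
```

Run:
```python
from h import *
rel([.5538,-.1631,.1553],-75.6)
s=snap('scene');cv2.imwrite('pics/s11.png',cv2.resize(s['frame'][150:265,290:410,::-1],None,fx=5,fy=5,interpolation=cv2.INTER_CUBIC))
```

```text
rel [ 0.0001 -0.0007  0.0298] spin -0.0 at [ 0.5532 -0.1631  0.1851] [ 1.7996e+02  1.0000e-02 -7.5600e+01] F [-0.6  0.5 -0.6] M [0.09 0.   0.01] open 0.0099 t 10.55
```

View pics/s11.png

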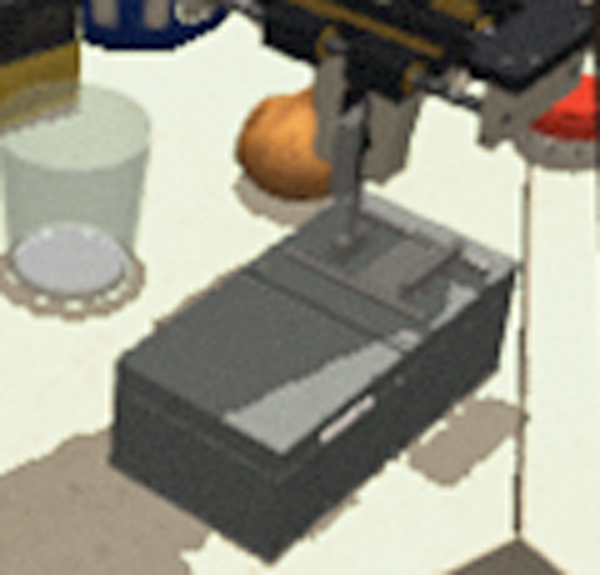

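Blade is in the slot with no force. Pushing on past the pins.

Call:
play_rows(
  series=[
    [0,0,0,0.003,0],
    [0,0,0,0.006,0],
    [0,0,0,0.009,0],
    [0,0,0,0.012,0],
    [0,0,0,0.014,0],
    [0,0,0,0.016,0],
  ],
)

```text
clock: 11.2
tool_pos: [0.5527, -0.1633, 0.1693]
orientation: [179.9, 0.0, -75.6]
force: [-2.3, 0.7, 0.1]
opening: 0.0098
```

Call:
play_rows(
  series=[
    [0,0,0,0.002,0],
    [0,0,0,0.004,0],
    [0,0,0,0.006,0],
    [0,0,0,0.008,0],
    [0,0,0,0.01,0],
  ],
)

```text
clock: 11.7
tool_pos: [0.5539, -0.1631, 0.1598]
orientation: [-179.9, -0.0, -75.6]
force: [-0.2, -0.5, 1.6]
opening: 0.0098
```

Call:
play_rows(
  series=[
    [0,0,0,0.0015,0],
    [0,0,0,0.003,0],
    [0,0,0,0.004,0],
    [0,0,0,0.005,0],
    [0,0,0,0.005,0],
  ],
)

```text
clock: 12.2
tool_pos: [0.5538, -0.1631, 0.1551]
orientation: [-180.0, -0.0, -75.6]
force: [0.6, 0.7, 4.4]
opening: 0.0101
```

Run:
```python
from h import *
rel([.5538,-.1631,.1553],-75.6)
```

```text
rel [-0.     -0.     -0.0002] spin 0.01 at [ 0.5538 -0.1631  0.1551] [-1.7995e+02 -2.0000e-02 -7.5590e+01] F [0.6 0.7 4.4] M [ 0.32 -0.08  0.02] open 0.0101 t 12.2
```

Call:
play_rows(
  series=[
    [0,0,0,0.0005,0],
    [0,0,0,0.001,0],
    [0,0,0,0.001,0],
  ],
)

```text
clock: 12.5
tool_pos: [0.5538, -0.1632, 0.1549]
orientation: [-179.9, -0.0, -75.6]
force: [-2.6, 1.9, 11.7]
opening: 0.01
```

Run:
```python
from h import *
rel([.5538,-.1631,.1553],-75.6)
np.set_printoptions(precision=4,suppress=True)
s=snap('wrist');save(s,'w12.png')
W=cloud(s);
s=snap('scene');cv2.imwrite('pics/s12.png',cv2.resize(s['frame'][150:265,290:410,::-1],None,fx=5,fy=5,interpolation=cv2.INTER_CUBIC))
```

```text
rel [-0.0001  0.     -0.0004] spin 0.03 at [ 0.5538 -0.1632  0.1549] [-1.7993e+02 -4.0000e-02 -7.5570e+01] F [-2.6  1.9 11.7] M [ 0.87  0.97 -0.01] open 0.01 t 12.5
```

View pics/w12.png

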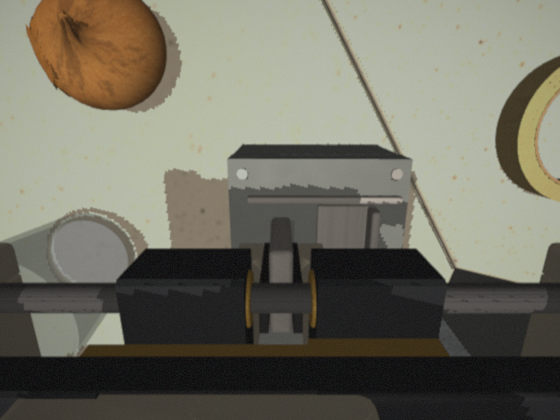

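View pics/s12.png

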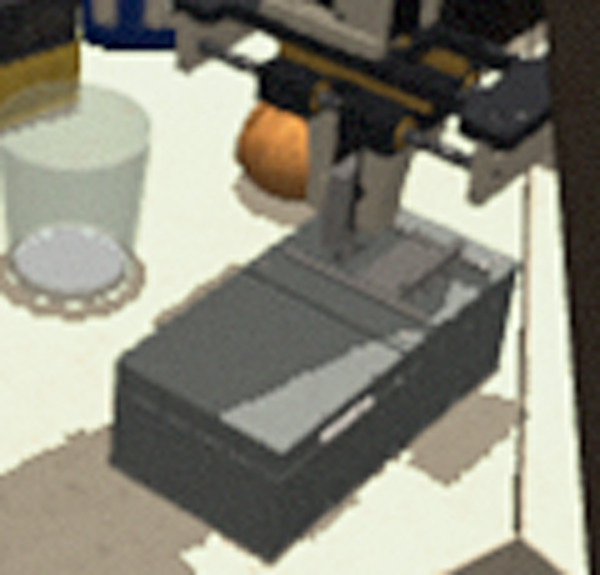

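Call:
play_rows(
  series=[
    [0,0,0,-0.0003,4],
    [0,0,0,-0.0003,8],
    [0,0,0,-0.0003,12],
    [0,0,0,-0.0003,16],
    [0,0,0,-0.0003,20],
  ],
)

```text
clock: 13.1
tool_pos: [0.5539, -0.1634, 0.155]
orientation: [-179.9, -0.0, -95.7]
force: [-1.4, -0.0, 8.2]
opening: 0.0101
```

Run:
```python
from h import *
rel([.5538,-.1631,.1553],-75.6)
s=snap('scene');cv2.imwrite('pics/s13.png',cv2.resize(s['frame'][150:265,290:410,::-1],None,fx=5,fy=5,interpolation=cv2.INTER_CUBIC))
```

```text
rel [-0.0003  0.0001 -0.0003] spin -20.13 at [ 0.5539 -0.1634  0.155 ] [-1.7992e+02 -2.0000e-02 -9.5730e+01] F [-1.4 -0.   8.2] M [0.07 0.37 0.04] open 0.0101 t 13.1
```

View pics/s13.png

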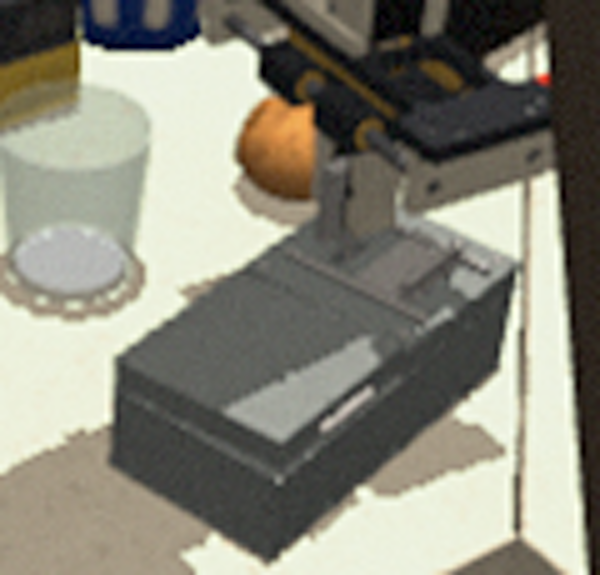

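Call:
play_rows(
  series=[
    [0,0,0,0,5],
    [0,0,0,0,10],
    [0,0,0,0,15],
    [0,0,0,0,20],
    [0,0,0,0,25],
    [0,0,0,0,30],
    [0,0,0,0,35],
    [0,0,0,0,40],
    [0,0,0,0,40],
  ],
)

```text
clock: 14.05
tool_pos: [0.5536, -0.1633, 0.155]
orientation: [-180.0, 0.0, -135.7]
force: [-1.1, 0.1, 9.7]
opening: 0.0098
```

Run:
```python
from h import *
rel([.5538,-.1631,.1553],-75.6)
print(get_obs()['joint_pos'])
```

```text
rel [-0.0003 -0.     -0.0003] spin -60.14 at [ 0.5536 -0.1633  0.155 ] [-1.7995e+02  1.0000e-02 -1.3574e+02] F [-1.1  0.1  9.7] M [0.47 0.8  0.04] open 0.0098 t 14.05
[ 2.98857483e+00  1.86057436e+01 -2.19839110e+01  3.62921390e-02
 -4.93695849e+01 -4.87552610e+01]
```

Call:
play_rows(
  series=[
    [0,0,0,0,4],
    [0,0,0,0,8],
    [0,0,0,0,12],
    [0,0,0,0,16],
    [0,0,0,0,20],
    [0,0,0,0,22],
    [0,0,0,0,23],
    [0,0,0,0,23],
  ],
)

```text
clock: 14.85
tool_pos: [0.5536, -0.1633, 0.155]
orientation: [-180.0, 0.0, -158.6]
force: [-2.2, -0.2, 9.4]
opening: 0.01
```

Run:
```python
from h import *
rel([.5538,-.1631,.1553],-75.6)
s=snap('scene');cv2.imwrite('pics/s14.png',cv2.resize(s['frame'][150:265,290:410,::-1],None,fx=5,fy=5,interpolation=cv2.INTER_CUBIC))
s=snap('wrist');save(s,'w14.png')
```

```text
rel [-0.0003  0.0002 -0.0003] spin -83.0 at [ 0.5536 -0.1633  0.155 ] [-1.7995e+02  3.0000e-02 -1.5860e+02] F [-2.2 -0.2  9.4] M [0.24 0.71 0.04] open 0.01 t 14.85
```

View pics/s14.png

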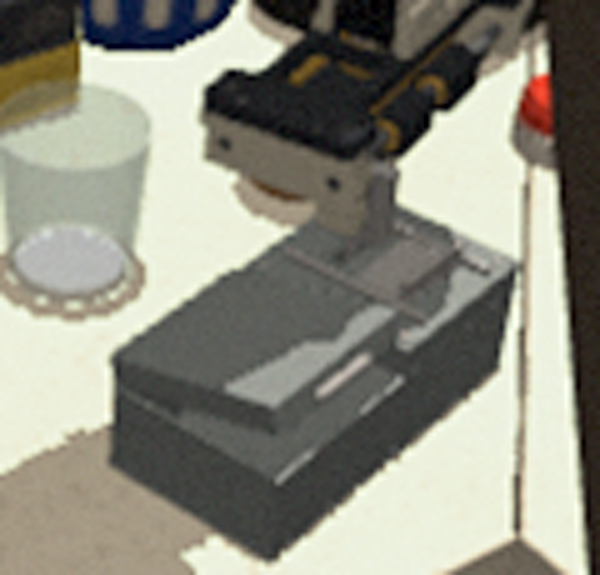

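View pics/w14.png

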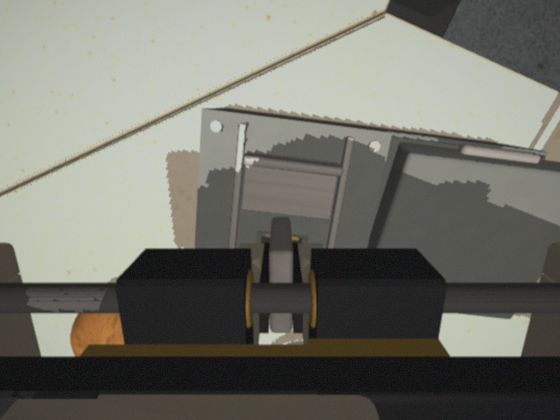

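Call:
play_rows(
  series=[
    [0,0,0,0,1],
    [0,0,0,0,2],
    [0,0,0,0,3],
    [0,0,0,0,3],
    [0,0,0,0,3],
    [0,0,0,0,3],
  ],
)

```text
clock: 15.55
tool_pos: [0.5536, -0.1634, 0.155]
orientation: [-180.0, 0.0, -161.6]
force: [-1.1, 0.8, 9.9]
opening: 0.01
```

Run:
```python
from h import *
rel([.5538,-.1631,.1553],-75.6)
s=snap('scene');save(s,'s15.png')
W=cloud(s);n=W[186+0:,:]
o=get_obs();print(o['force'].round(1),o['moment'].round(2),o['opening'])
```

```text
rel [-0.0003  0.0002 -0.0003] spin -85.97 at [ 0.5536 -0.1634  0.155 ] [-1.7996e+02  3.0000e-02 -1.6157e+02] F [-1.1  0.8  9.9] M [0.21 0.7  0.11] open 0.01 t 15.55
[-2.4  0.2 10.2] [0.22 0.74 0.1 ] 0.009862384102876156
```

View pics/s15.png

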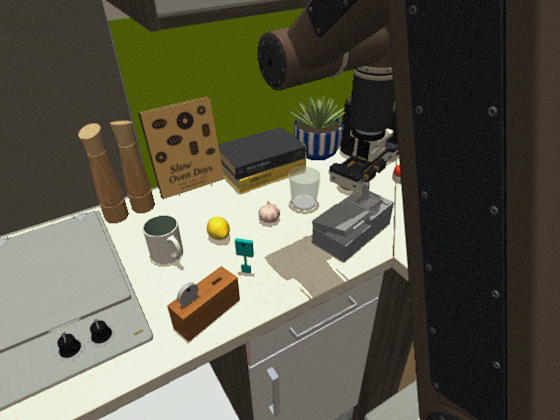

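Run:
```python
from h import *
s=snap('scene');W=cloud(s).reshape(-1,3)
c=np.array([.5346,-.1682]);ax=np.array([.9686,.2487]);ay=np.array([-.2487,.9686])
b=(W[:,:2]-c)@np.stack([ax,ay],1)   # y: 50..150 lid
m=(abs(b[:,0])<.042)&(b[:,1]>.065)&(b[:,1]<.14)&(W[:,2]>.06)&(W[:,2]<.13)
A=np.c_[b[m],np.ones(m.sum())];k=np.linalg.lstsq(A,W[m,2],rcond=None)[0];print(m.sum(),k,'lid angle',np.arctan(-k[0]),'res',(A@k-W[m,2]).std())
o=get_obs();print(o['tool_pos'],o['force'],o['clock'])
```

```text
583 [-0.25222424  0.00348073  0.08142046] lid angle 0.24707096354207994 res 0.0008913609984732082
[ 0.55359294 -0.16338777  0.15499867] [-2.37695771 -0.17719133  9.79126373] 15.65
```

The lid stands at 0.247 rad, which is fully open, and the grip and push are steady. Handing in.

Run:
```python
from h import *
print(close_job())
```

```text
the job is handed in; nothing more can be done
None
```

The job is done and handed in at about 15.7 s of the 61 s. The hand-in reports no verdict, so what follows rests on my own checks.

- **Key:** I drew the square-bow key straight up out of the stand's −y slot.
- **Cover:** I pushed the cover's lip about 38 mm with the flat of the blade. By the geometry it is open by about 31–32 mm. I did not measure its final opening exactly.
- **Insertion:** The key went down through the keyhole with little force, then met a firm stop at about 10 N. Its tip works out at about 0.0247 m against the floor at 0.025 m. That figure comes from the gripper height, assuming the key did not slip, and no camera could see the tip.
- **Turn:** I turned the key 86° clockwise. The moment about the vertical rose to about 0.11 N m over the last 3°, which suggests the stop.

**Last checks:**
- The lid stands at 0.247 rad, measured from depth, against about 0.25 rad expected when fully turned.
- The gripper opening is 9.9 mm on the 10 mm bow, with a steady downward push of about 10 N.
- The tool is vertical to within 0.1°, and 0.3 mm from the measured keyhole centre.
- In the last scene picture the round key is in its stand, and the mug, lemon, garlic, glass and turquoise key look unmoved. The gripper hides the onion there, but it also looked unmoved earlier, when last in view.

No check failed or disagreed.

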